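# Restock the first-aid chest: bring the tray up and hold the lid

## Task

A tray of first-aid refills stands off to one side of the white chest: slide it along the counter, without lifting it, until it rests against that side of the chest, square to it and midway along it. Then raise the chest's lid to about 60 degrees, two thirds of the way to upright, and finish while still holding it there, steady, so that the first-aider has both hands free to restock; the job ends with you holding the lid. The lid has no stay, so do not let it drop or go over backwards, and leave the soap bottle and the two spray cans standing where they are.

Things in the scene. Friction and masses are not known exactly. Their poses are not given: they have to be found in the camera images.
- chest: White painted wooden first-aid chest, screwed down: 180 mm deep (its x), 240 mm wide (its y), 120 mm high without its lid. Origin: centre of its underside; x points from its front (green plate with white cross) to the hinged back, z up. The closed lid's top is 132 mm above the counter; the lid reaches 4 mm past the front and 2 mm past each side.
- lid (a joint): Opening angle of the chest's lid in rad: 0 closed, 1.05 is 60 degrees, 1.57 upright. The lid weighs 0.2 to 0.45 kg, hinges easily and falls shut when let go below upright; held by its knob it takes about 1 to 3 N.
- hinge (a point): Middle of the lid's hinge line, 120 mm above the counter at the top of the chest's back (90 mm behind the chest's centre); the line runs along the chest's y. The lid opens upward and backward about it: its front edge rises and moves towards the back.
- knob (a point): Centre of the head of the lid's wooden knob: a cylinder 30 mm across, 22 mm high, upright when shut, on a 22 mm neck; its underside is 13 mm, its top 35 mm above the lid. Closed, this point is 156.5 mm above the counter, 62 mm in front of the chest's centre. From the hinge line it lies 152 mm forward along the lid and 36.5 mm out from it. It turns with the lid.
- tray: Loose grey plastic tray packed with cartons and tins that leave no room to grip its walls: 150 mm long (x), 100 mm wide (y), walls 45 mm high, contents up to 53 mm; 0.35 to 0.65 kg. Origin: centre of its underside, z up. It starts 240 to 300 mm left or right of the chest's centre, turned up to 15 degrees. Flat against the chest's side it is 170 mm from the chest's centre along the chest's y.
- soap: Bystander: amber pump bottle, 64 mm across, 165 mm high, on the other side of the chest from the tray. Origin: centre of its underside.
- spray_a: Bystander: green spray can, 52 mm across, 159 mm high, standing behind the chest. Origin: centre of its underside.
- spray_b: Bystander: bare metal spray can, 46 mm across, 144 mm high, standing behind the chest. Origin: centre of its underside.
Mind the look-alikes: they are no part of the job. Of the things that look like the tray, the larger one is meant.

How it is judged:
By the outcome, as a careful person would: the job done as asked, in the order asked, and still so for the second after the job is handed in, while the arm keeps its last pose, push and grip.
It also fails if it takes over 64 s, if anything falls off the work surface, if the arm or the gripper's body presses on something with over 40 N, if the wrist force passes 120 N, or if a joint passes its speed limit or range.

## Robot

A 7-joint arm with a two-finger parallel gripper is mounted at the origin on the work surface. World frame = base frame: x ahead of the robot, y to its left, z up, the work surface at z = 0. Lengths are in m, angles in rad, forces in N, time in s.
With the tool pointing down it reaches from about 0.425 to 0.8 m from the base axis. Payload 8.3 kg.
Tool frame: the origin (TCP) lies midway between the tips of the shut fingers; the grasp point (between the pads) lies 19 mm behind it; z points along the fingers, y is the line along which they close (so a half turn about z gives the same grasp; the last joint's range is limited). The gripper opens to 85 mm and grips with 20 to 120 N. Pads are 22 mm wide; open, the fingers measure 114 mm over their backs; the gripper's body (76 mm by 85 mm) begins 54 mm behind the grasp point. The pads swing forward as they close: fully open they stand 13 mm farther back than shut.
Start: joints at [1.262, 0.383, 0.016, 1.37, -0.006, 1.388, -0.046], TCP at [0.152, -0.606, 0.231] pointing down, gripper open.
Joint ranges: [-2.95, 2.95], [-0.25, 2.06], [-1.52, 1.56], [0.18, 2.33], [-1.44, 4.58], [0.02, 2.06], [-3.01, 3.01]. Speed limits (rad/s): [2.39, 2.39, 3.01, 3.01, 3.14, 3.14, 3.14].

## Interface

Orientations are given as a 3x3 rotation matrix whose columns are the frame's x, y, z axes.
In Python, from cell import robot gives the robot as it stands. The module is installed in compiled form; this text tells all that it offers.
- The arm moves only by the tool move_arm, never from a script. Its argument "increments" is a list that holds one entry, the list of rows, each a list of 7 numbers: the shift along the world's x, y, z as a fraction of full scale, then the turn, a rotation vector about the world's x, y, z as a fraction of full scale, then the opening, from -1 (shut) to 1 (fully open). In form: [[[tx, ty, tz, rx, ry, rz, gripper], ...]]. A call has exactly 5 rows; each row is the pose to reach, as a shift and turn from the pose commanded when the call began, turning the shorter way round; what a row does not reach only later rows make up. Full scale, the value 1, is 0.3 m for a shift and pi rad for a turn. A row lasts 1/10 s, in which the tool goes at most 50 mm and 8.59 degrees, less where a joint would pass 70% of its speed; a pose out of reach is approached as far as the arm can. A call with a number of a shift or a turn outside -1 to 1 is refused whole. A call with a gripper value outside its range is refused whole. The fingers move at their own pace and stop on an object; "grip_force" is the grip in N (left out, the last holds). Time passes only in rows, so rows that repeat a pose let the fingers close, or fill a call up. It gives the time, the measured TCP pose, the force, the opening and the grip force at its end, in the units of the state.
- robot.sense(): the state, without advancing time (a new reading comes with each control period).
- robot.snapshot(name): name is "scene" or "top" or "wrist"; returns the picture (384x512x3 uint8, red, green, blue); there is no depth.
- robot.calibration(name): a dict with "fx", "fy", "cx", "cy" (pixels), "view" (4x4, takes a point from world to camera coordinates); the wrist camera has in their place "hand_eye" (4x4, takes a point from camera to tool coordinates, whose origin is the TCP and whose axes are the flange's). Camera axes: x right, y down, z forward; pixel columns grow to the right and rows downward; lengths in m; the calibration is good to about 2 mm. A picture is of the moment at which its call begins: read the wrist's pose just before it. calibration takes no time and is no camera call.
- robot.job_done(): hands the job in; it is judged then, once.
The state is a dict: "t": time; "joint_positions": joint angles; "qd": joint speeds; "joint_efforts": joint torques, N m; "position": TCP position; "eef_rot": TCP orientation; "contact_force": force on the tool from outside, world axes, zero at the start; "torque": the same for the moment, N m; "width": opening from 0.0 (shut) to 1.0 (fully open); "finger_force": force on a finger pad.
Only numpy, scipy, OpenCV 4.12 (cv2) and the standard library are available. Lean on these libraries where they do the work, as an engineer would, in place of code of your own. Each camera call takes 0.05 s, during which the arm holds its last target. There are 200 camera calls.

## Working session

There is one attempt and no reset: what is moved stays moved. The work goes in short steps, Python scripts to look and compute and a tool call to move; the robot and the scene stay as the last step left them, time stands still between calls to the robot, and variables do not carry over. Pictures are saved under pics/ and viewed, at most 10 in all, crops included, and the job is handed in when it is done.

Besides the shell and the picture viewer there is one more tool, called after "Request:" as name(argument=value, ...) on one line, values as JSON. move_arm: Moves the arm, as the interface text tells. Shift numbers are shares of 0.3 m and turn numbers shares of pi rad, none past 1 either way. Its arguments: {"type":"object","properties":{"increments":{"type":"array"},"grip_force":{"type":"number"}},"required":["increments"]}

```bash
mkdir -p pics; ls; python3 - <<'E'
from cell import robot
import cv2,json,numpy as np
np.set_printoptions(precision=4,suppress=True)
for n in("scene","top"):
    cv2.imwrite(f"pics/{n}0.png",robot.snapshot(n)[:,:,::-1])
    print(n,robot.calibration(n))
s=robot.sense();print(s)
E
```

```text
pics
scene {'fx': 474.6421424150032, 'fy': 474.6421424150032, 'cx': 258.641313674283, 'cy': 194.53221886132545, 'view': array([[-0.3208,  0.947 , -0.0159,  0.2231],
       [ 0.5633,  0.1773, -0.807 , -0.2771],
       [-0.7614, -0.2678, -0.5903,  1.8283],
       [ 0.    ,  0.    ,  0.    ,  1.    ]])}
top {'fx': 427.1072122366395, 'fy': 427.1072122366395, 'cx': 258.964894149469, 'cy': 191.22440068485372, 'view': array([[-0.0037, -1.    , -0.0028,  0.0127],
       [-0.9956,  0.004 , -0.0934,  0.6127],
       [ 0.0934,  0.0024, -0.9956,  1.0888],
       [ 0.    ,  0.    ,  0.    ,  1.    ]])}
{'t': 0.1, 'joint_positions': array([ 1.2621,  0.3842,  0.0164,  1.3711, -0.0063,  1.3882, -0.0465]), 'qd': array([ 0.0003, -0.0018,  0.0002, -0.0027, -0.0008, -0.0002,  0.0012]), 'joint_efforts': array([  0.0038, -62.9131,   0.8483, -37.2752,   0.0169,   0.0105,
         0.    ]), 'position': array([ 0.152 , -0.6058,  0.2304]), 'eef_rot': array([[ 0.9699,  0.2434, -0.0004],
       [ 0.2434, -0.9699,  0.0017],
       [-0.    , -0.0018, -1.    ]]), 'contact_force': array([ 0.3139, -0.0209,  0.3286]), 'torque': array([-0.0219, -0.0438,  0.0279]), 'finger_force': 0.0, 'width': 1.0021748088539717}
```

View pics/top0.png

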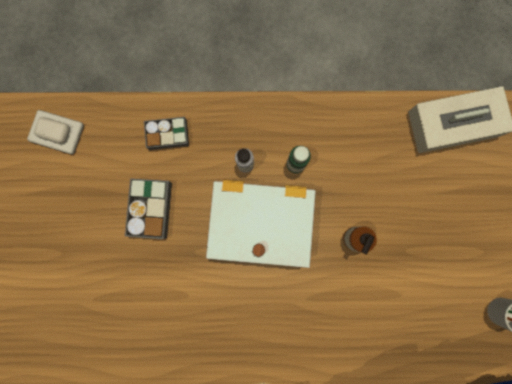

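View pics/scene0.png

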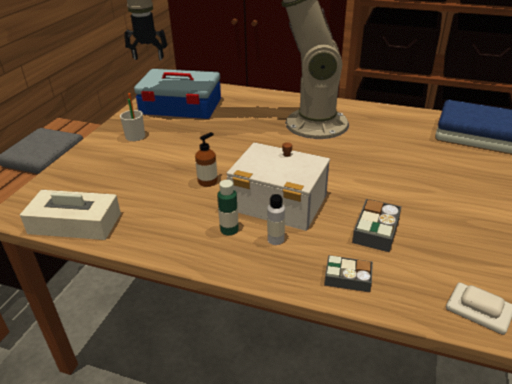

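The top view shows the chest lid at about (261,225), its knob at (259,250) towards the robot and its hinges on the far side. The larger tray is at (149,210), on the chest's +y side. The soap is at (360,240), and the cans are at (244,160) and (299,158). The small look-alike tray is at (167,133).

```bash
cat > h.py <<'E'
import cv2,numpy as np
from cell import robot
np.set_printoptions(precision=4,suppress=True)
def ray(n,px,z):
    c=robot.calibration(n);V=c["view"];R=V[:3,:3];o=-R.T@V[:3,3]
    p=np.atleast_2d(px).astype(float)
    d=np.c_[(p[:,0]-c["cx"])/c["fx"],(p[:,1]-c["cy"])/c["fy"],np.ones(len(p))]@R
    return o+d*((z-o[2])/d[:,2])[:,None]
def rect(xy):
    (c,s,a)=cv2.minAreaRect((xy[:,:2]*1000).astype(np.float32))
    return np.array(c)/1000,s,a
def biggest(m):
    cs,_=cv2.findContours(m,cv2.RETR_EXTERNAL,cv2.CHAIN_APPROX_NONE)
    return max(cs,key=cv2.contourArea)[:,0,:]
E
python3 - <<'E'
from h import *
im=cv2.imread("pics/top0.png");hsv=cv2.cvtColor(im,cv2.COLOR_BGR2HSV)
def roi(m,x0,x1,y0,y1):
    r=np.zeros_like(m);r[y0:y1,x0:x1]=m[y0:y1,x0:x1];return r
w=cv2.inRange(hsv,(0,0,150),(179,70,255));w=roi(w,195,330,170,280)
w=cv2.morphologyEx(w,cv2.MORPH_CLOSE,np.ones((15,15)))
c=biggest(w);print("chest px",cv2.minAreaRect(c));print(rect(ray("top",c,.132)))
# tray: not wood
wood=cv2.inRange(hsv,(5,110,60),(25,255,255));t=roi(255-wood,115,182,165,255)
t=cv2.morphologyEx(t,cv2.MORPH_CLOSE,np.ones((7,7)))
c2=biggest(t);print("tray px",cv2.minAreaRect(c2));print(rect(ray("top",c2,.045)))
print("knob",ray("top",(259,249.5),.1675),"soap",ray("top",(362,239),.12),"spA",ray("top",(301,153),.155),"spB",ray("top",(244,155),.14))
v=im[150:290,110:400].copy();
for cc in(c,c2):cv2.drawContours(v,[cc-np.array([110,150])],-1,(0,0,255),1)
cv2.imwrite("pics/c1.png",cv2.resize(v,None,fx=2.7,fy=2.7,interpolation=cv2.INTER_NEAREST))
E
```

```text
chest px ((260.8004455566406, 223.72840881347656), (103.94224548339844, 78.13506317138672), 5.11731481552124)
(array([0.5268, 0.0061]), (243.4746856689453, 183.5188751220703), 84.71076202392578)
tray px ((147.70492553710938, 208.24591064453125), (42.189659118652344, 59.39145278930664), 5.19442892074585)
(array([0.5685, 0.2963]), (108.8182601928711, 151.28915405273438), 85.99510192871094)
knob [[0.4673 0.0104 0.1675]] soap [[ 0.4892 -0.2342  0.12  ]] spA [[ 0.6902 -0.0886  0.155 ]] spB [[0.6888 0.0452 0.14  ]]
```

View pics/c1.png

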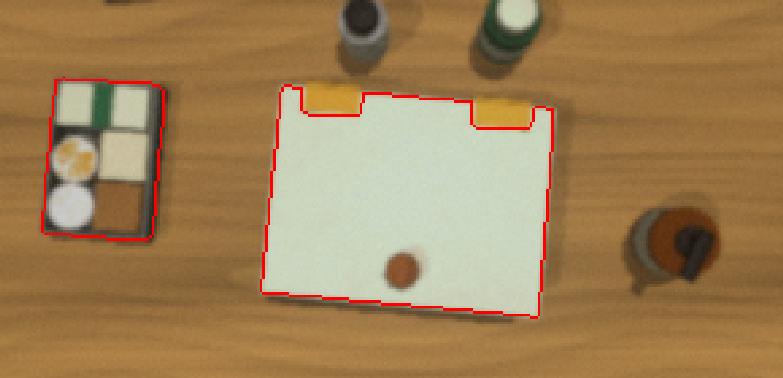

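The chest centre is about (0.529, 0.006) with a yaw of −5.3°. The tray is at about (0.5685, 0.300), within 1° of parallel to the chest, 12 mm too far back and 127 mm out. I'll push it with the open two-finger face along its outer long side. First I travel high, past the knob.

Request:
move_arm(increments=[[[0.09,0.13,0.04,0,0,0.03,1],[0.18,0.26,0.08,0,0,0.06,1],[0.27,0.4,0.12,0,0,0.09,1],[0.36,0.53,0.16,0,0,0.11,1],[0.45,0.65,0.18,0,0,0.13,1]]])

```text
t: 0.6
position: [0.2881, -0.4093, 0.2862]
eef_rot: [[0.792, 0.611, 0.0], [0.611, -0.792, -0.001], [-0.0, 0.001, -1.0]]
contact_force: [1.0, -0.2, 0.2]
width: 0.996
finger_force: 0.0
```

Request:
move_arm(increments=[[[0.1,0.12,0,0,0,0.03,1],[0.2,0.25,0,0,0,0.06,1],[0.3,0.38,0,0,0,0.09,1],[0.4,0.5,0,0,0,0.11,1],[0.5,0.62,0,0,0,0.13,1]]])

```text
t: 1.1
position: [0.4378, -0.2234, 0.2852]
eef_rot: [[0.484, 0.875, -0.0], [0.875, -0.484, -0.0], [-0.0, -0.0, -1.0]]
contact_force: [-0.1, -0.9, -0.1]
width: 1.003
finger_force: 0.0
```

Request:
move_arm(increments=[[[0.05,0.15,0,0,0,0.03,1],[0.1,0.3,0,0,0,0.06,1],[0.15,0.45,0,0,0,0.09,1],[0.2,0.6,0,0,0,0.11,1],[0.25,0.75,0,0,0,0.13,1]]])

```text
t: 1.6
position: [0.5122, 0.0015, 0.2851]
eef_rot: [[0.097, 0.995, -0.0], [0.995, -0.097, -0.0], [-0.0, -0.0, -1.0]]
contact_force: [1.7, -0.4, 0.1]
width: 1.0
finger_force: 0.0
```

Request:
move_arm(increments=[[[0.02,0.15,0,0,0,0,1],[0.05,0.3,0,0,0,0,1],[0.07,0.45,0,0,0,0,1],[0.1,0.6,0,0,0,0,1],[0.12,0.73,0,0,0,0,1]]])

```text
t: 2.1
position: [0.548, 0.221, 0.2848]
eef_rot: [[0.099, 0.995, -0.001], [0.995, -0.099, 0.0], [0.0, -0.001, -1.0]]
contact_force: [0.3, -0.5, 0.1]
width: 1.0
finger_force: 0.0
```

Request:
move_arm(increments=[[[0.02,0.15,0,0,0,0,1],[0.05,0.3,0,0,0,0,1],[0.07,0.45,0,0,0,0,1],[0.1,0.57,0,0,0,0,1],[0.1,0.57,0,0,0,0,1]]])

```text
t: 2.6
position: [0.5753, 0.3957, 0.2821]
eef_rot: [[0.092, 0.996, -0.005], [0.996, -0.092, 0.001], [0.0, -0.005, -1.0]]
contact_force: [-1.0, 0.7, -0.4]
width: 1.002
finger_force: 0.0
```

```bash
python3 - <<'E'
from h import *
s=robot.sense();print(s["position"],s["joint_positions"],s["contact_force"])
im=robot.snapshot("top")[:,:,::-1];cv2.imwrite("pics/t2.png",im)
cv2.imwrite("pics/t2c.png",cv2.resize(im[110:300,80:340],None,fx=3,fy=3))
E
```

```text
[0.5753 0.3957 0.2821] [-0.2698  0.6387 -0.7226  0.9938  0.4014  1.637  -0.951 ] [-1.0132  0.7423 -0.386 ]
```

View pics/t2c.png

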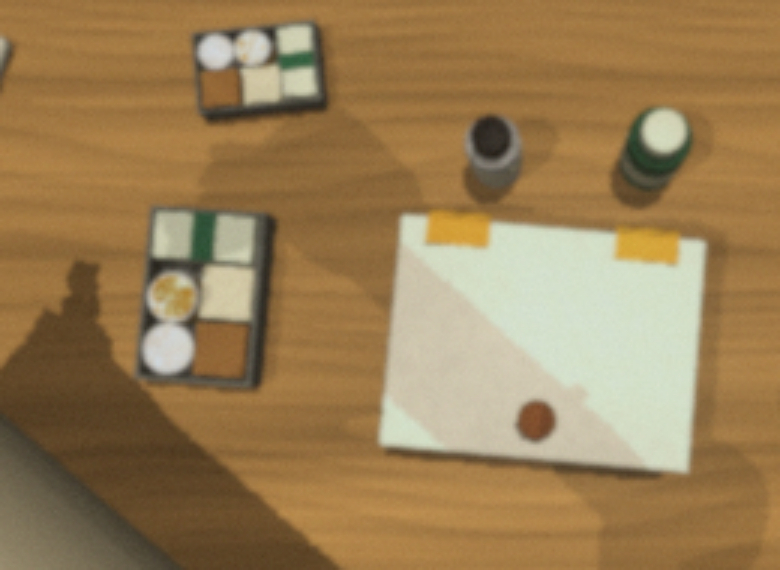

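The tray is still at crop (205,300), unmoved and parallel to the chest. The gripper is beyond the crop's left edge. I'm descending outside the tray.

Request:
move_arm(increments=[[[0,0,-0.15,0,0,0,1],[0,0,-0.3,0,0,0,1],[0,0,-0.45,0,0,0,1],[0,0,-0.6,0,0,0,1],[0,0,-0.7,0,0,0,1]]])

```text
t: 3.15
position: [0.5778, 0.3864, 0.0717]
eef_rot: [[0.102, 0.995, -0.002], [0.995, -0.102, -0.003], [-0.004, -0.002, -1.0]]
contact_force: [0.5, 0.6, 0.1]
width: 1.003
finger_force: 0.0
```

Request:
move_arm(increments=[[[0,0,-0.06,0,0,0,1],[0,0,-0.12,0,0,0,1],[0,0,-0.17,0,0,0,1],[0,0,-0.22,0,0,0,1],[0,0,-0.22,0,0,0,1]]])

```text
t: 3.65
position: [0.5774, 0.389, 0.0073]
eef_rot: [[0.1, 0.995, -0.002], [0.995, -0.1, -0.002], [-0.002, -0.002, -1.0]]
contact_force: [-0.9, 0.2, -0.6]
width: 1.001
finger_force: 0.0
```

Request:
move_arm(increments=[[[-0.002,-0.02,0,0,0,0.002,1],[-0.003,-0.035,0,0,0,0.002,1],[-0.005,-0.05,0,0,0,0.002,1],[-0.006,-0.066,0,0,0,0.002,1],[-0.006,-0.066,0,0,0,0.002,1]]])

```text
t: 4.15
position: [0.577, 0.3688, 0.0097]
eef_rot: [[0.095, 0.996, 0.001], [0.996, -0.095, -0.0], [-0.0, 0.001, -1.0]]
contact_force: [0.1, -1.0, -0.1]
width: 0.999
finger_force: 0.0
```

Request:
move_arm(increments=[[[-0.006,-0.03,0,0,0,0,1],[-0.012,-0.06,0,0,0,0,1],[-0.018,-0.09,0,0,0,0,1],[-0.024,-0.12,0,0,0,0,1],[-0.03,-0.15,0,0,0,0,1]]])

```text
t: 4.65
position: [0.5673, 0.3246, 0.0096]
eef_rot: [[0.093, 0.996, 0.0], [0.996, -0.093, 0.001], [0.001, 0.0, -1.0]]
contact_force: [0.0, 4.0, 0.9]
width: 0.999
finger_force: 1.9
```

Request:
move_arm(increments=[[[-0.006,-0.03,0,0,0,0,1],[-0.013,-0.07,0,0,0,0,1],[-0.02,-0.11,0,0,0,0,1],[-0.028,-0.145,0,0,0,0,1],[-0.034,-0.18,0,0,0,0,1]]])

```text
t: 5.15
position: [0.5571, 0.2703, 0.0096]
eef_rot: [[0.093, 0.996, 0.0], [0.996, -0.093, 0.0], [0.001, 0.0, -1.0]]
contact_force: [1.1, 4.8, 3.4]
width: 0.999
finger_force: 2.5
```

```bash
python3 - <<'E'
from h import *
s=robot.sense();print(s["position"],s["eef_rot"],s["contact_force"])
im=robot.snapshot("top")[:,:,::-1];cv2.imwrite("pics/t3.png",im)
cv2.imwrite("pics/t3c.png",cv2.resize(im[140:290,120:320],None,fx=4,fy=4))
E
```

```text
[0.5571 0.2703 0.0096] [[ 0.0934  0.9956  0.0004]
 [ 0.9956 -0.0934  0.0005]
 [ 0.0005  0.0004 -1.    ]] [1.0517 4.761  3.3899]
```

View pics/t3c.png

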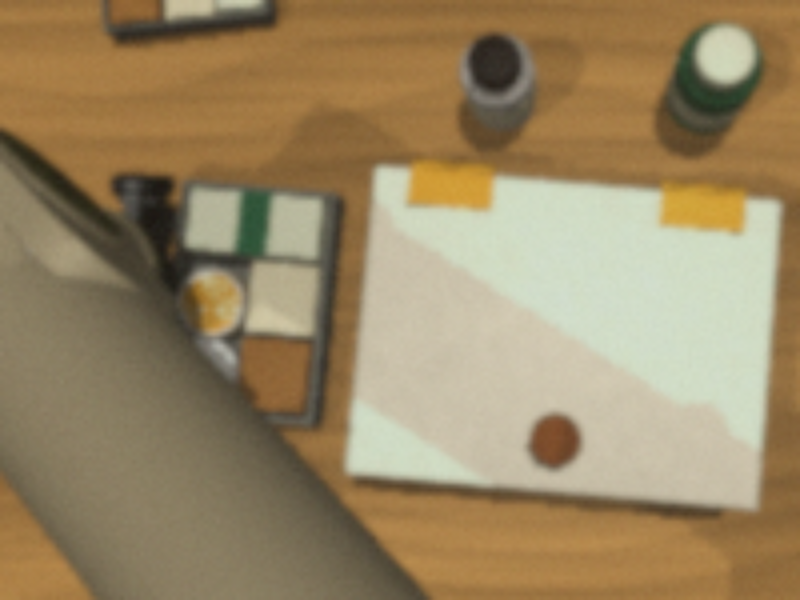

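The tray is parallel to the chest. Its right edge runs from crop (342,195) to (318,425), about 35 px short of the chest. Next I compute what remains.

```bash
cat >> h.py <<'E'
C=np.array([.529,.006]);a=np.radians(-5.3)
R2=np.array([[np.cos(a),-np.sin(a)],[np.sin(a),np.cos(a)]])
def cf(p): return (np.atleast_2d(p)[:,:2]-C)@R2
E
python3 - <<'E'
from h import *
P=np.array([[342,195],[318,425]])/4+[120,140]
for z in(0,.045):
    q=cf(ray("top",P,z));print(z,q,q.mean(0))
print("top corners chest lid",cf(ray("top",np.array([[374,165],[347,474]])/4+[120,140],.132)))
print("tcp",cf(robot.sense()["position"]))
E
```

```text
0 [[ 0.0796  0.156 ]
 [-0.0744  0.1565]] [0.0026 0.1562]
0.045 [[ 0.0756  0.1498]
 [-0.0722  0.1503]] [0.0017 0.1501]
top corners chest lid [[ 0.0875  0.1207]
 [-0.0949  0.1185]]
tcp [[0.0039 0.2633]]
```

Request:
move_arm(increments=[[[-0.004,-0.025,0,0,0,0,1],[-0.008,-0.05,0,0,0,0,1],[-0.012,-0.07,0,0,0,0,1],[-0.015,-0.085,0,0,0,0,1],[-0.015,-0.085,0,0,0,0,1]]])

```text
t: 5.7
position: [0.5524, 0.2441, 0.0089]
eef_rot: [[0.094, 0.996, -0.001], [0.996, -0.094, -0.001], [-0.002, -0.001, -1.0]]
contact_force: [-0.2, -0.8, 0.7]
width: 1.003
finger_force: 0.1
```

Request:
move_arm(increments=[[[-0.001,-0.005,0,0,0,0,1],[-0.001,-0.01,0,0,0,0,1],[-0.002,-0.015,0,0,0,0,1],[-0.002,-0.018,0,0,0,0,1],[-0.002,-0.02,0,0,0,0,1]]])

```text
t: 6.2
position: [0.5517, 0.2394, 0.009]
eef_rot: [[0.093, 0.996, -0.001], [0.996, -0.093, -0.0], [-0.0, -0.001, -1.0]]
contact_force: [1.1, 2.8, -1.7]
width: 0.999
finger_force: 1.0
```

Request:
move_arm(increments=[[[0,-0.004,0,0,0,0,1],[-0.001,-0.008,0,0,0,0,1],[-0.001,-0.012,0,0,0,0,1],[-0.001,-0.012,0,0,0,0,1],[-0.001,-0.012,0,0,0,0,1]]])

```text
t: 6.7
position: [0.5517, 0.2357, 0.0093]
eef_rot: [[0.093, 0.996, -0.0], [0.996, -0.093, -0.0], [-0.0, -0.0, -1.0]]
contact_force: [-0.4, 2.3, -1.1]
width: 1.003
finger_force: 0.7
```

Request:
move_arm(increments=[[[0,-0.003,0,0,0,0,1],[0,-0.005,0,0,0,0,1],[0,-0.005,0,0,0,0,1],[0,-0.005,0,0,0,0,1],[0,-0.005,0,0,0,0,1]]])

```text
t: 7.2
position: [0.5515, 0.2357, 0.0094]
eef_rot: [[0.092, 0.996, 0.0], [0.996, -0.092, 0.002], [0.002, 0.0, -1.0]]
contact_force: [0.6, 5.4, -1.3]
width: 0.999
finger_force: 2.7
```

Position has stopped changing and force is rising, so I'll press a little more.

Request:
move_arm(increments=[[[0,-0.003,0,0,0,0,1],[0,-0.006,0,0,0,0,1],[0,-0.009,0,0,0,0,1],[0,-0.009,0,0,0,0,1],[0,-0.009,0,0,0,0,1]]])

```text
t: 7.7
position: [0.5516, 0.2358, 0.0101]
eef_rot: [[0.091, 0.996, 0.001], [0.996, -0.091, 0.006], [0.006, 0.001, -1.0]]
contact_force: [1.3, 11.5, -2.0]
width: 0.999
finger_force: 6.1
```

Firm contact with the chest at 11.5 N. I'll back off and rise.

Request:
move_arm(increments=[[[0.001,0.015,0,0,0,0,1],[0.004,0.05,0,0,0,0,1],[0.01,0.1,0,0,0,0,1],[0.015,0.17,0,0,0,0,1],[0.02,0.25,0.05,0,0,0,1]]])

```text
t: 8.2
position: [0.557, 0.3064, 0.0224]
eef_rot: [[0.094, 0.996, -0.003], [0.996, -0.094, -0.003], [-0.003, -0.003, -1.0]]
contact_force: [0.1, 0.2, -0.8]
width: 1.0
finger_force: 0.0
```

Request:
move_arm(increments=[[[0,0.05,0.15,0,0,0,1],[0,0.1,0.3,0,0,0,1],[0,0.15,0.45,0,0,0,1],[0,0.2,0.6,0,0,0,1],[0,0.2,0.7,0,0,0,1]]])

```text
t: 8.7
position: [0.5566, 0.3708, 0.2383]
eef_rot: [[0.09, 0.996, 0.002], [0.996, -0.09, 0.004], [0.004, 0.002, -1.0]]
contact_force: [0.1, 1.3, -0.3]
width: 1.0
finger_force: 0.0
```

```bash
python3 - <<'E'
from h import *
s=robot.sense();print(s["position"],s["eef_rot"],s["contact_force"])
im=robot.snapshot("top")[:,:,::-1];cv2.imwrite("pics/t4.png",im)
cv2.imwrite("pics/t4c.png",cv2.resize(im[140:290,120:320],None,fx=4,fy=4))
E
```

```text
[0.5566 0.3708 0.2383] [[ 0.0898  0.996   0.002 ]
 [ 0.9959 -0.0898  0.0038]
 [ 0.004   0.0017 -1.    ]] [ 0.1183  1.2623 -0.325 ]
```

View pics/t4c.png

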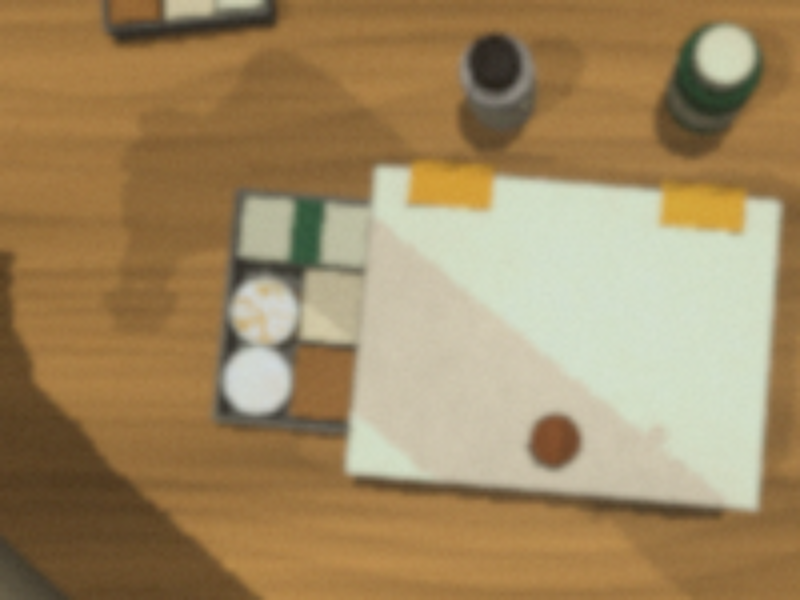

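```bash
python3 - <<'E'
from h import *
P=np.array([[236,190],[215,423]])/4+[120,140]
q=cf(ray("top",P,.045));print("tray outer corners",q,q.mean(0), "expected .220")
k=ray("top",np.array([554,440])/4+[120,140],.1675);print("knob",k,cf(k))
print("knob nominal",C+R2@[-.062,0])
print(robot.sense()["joint_positions"])
E
```

```text
tray outer corners [[ 0.0728  0.2183]
 [-0.0768  0.2158]] [-0.002   0.2171] expected .220
knob [[0.4662 0.0115 0.1675]] [[-0.063  -0.0003]]
knob nominal [0.4673 0.0117]
[-0.1783  0.5761 -0.7513  1.1895  0.3827  1.5038 -0.9571]
```

Request:
move_arm(increments=[[[-0.02,-0.1,0.03,0,0,0.03,1],[-0.04,-0.2,0.06,0,0,0.06,1],[-0.06,-0.3,0.09,0,0,0.09,1],[-0.08,-0.4,0.1,0,0,0.13,1],[-0.1,-0.5,0.1,0,0,0.17,1]]])

```text
t: 9.25
position: [0.5276, 0.2163, 0.2648]
eef_rot: [[-0.431, 0.902, 0.001], [0.902, 0.431, 0.0], [-0.0, 0.001, -1.0]]
contact_force: [0.5, 0.1, -0.2]
width: 1.003
finger_force: 0.0
```

Request:
move_arm(increments=[[[-0.02,-0.08,0,0,0,0.03,1],[-0.04,-0.16,0,0,0,0.06,1],[-0.06,-0.25,0,0,0,0.09,1],[-0.08,-0.33,0,0,0,0.13,1],[-0.1,-0.4,0,0,0,0.17,1]]])

```text
t: 9.75
position: [0.4976, 0.0957, 0.2642]
eef_rot: [[-0.83, 0.558, -0.0], [0.558, 0.83, -0.0], [-0.0, -0.0, -1.0]]
contact_force: [-0.4, -0.9, 0.4]
width: 1.001
finger_force: 0.0
```

```bash
python3 - <<'E'
from h import *
s=robot.sense();print(s["position"],s["eef_rot"],s["joint_positions"])
E
```

```text
[0.4976 0.0957 0.2642] [[-0.83    0.5577 -0.0001]
 [ 0.5577  0.83   -0.0005]
 [-0.0001 -0.0005 -1.    ]] [ 0.5945  0.224  -0.9835  1.6001  0.1886  1.4189  0.5729]
```

The tray is flush, square, and within about 2 mm of mid-side. Next I go over the knob.

Request:
move_arm(increments=[[[-0.025,-0.07,0,0,0,0.035,1],[-0.05,-0.14,0,0,0,0.075,1],[-0.075,-0.21,0,0,0,0.115,1],[-0.102,-0.28,0,0,0,0.159,1],[-0.102,-0.28,0,0,0,0.159,1]]])

```text
t: 10.25
position: [0.4667, 0.0098, 0.2642]
eef_rot: [[-0.995, 0.096, -0.001], [0.096, 0.995, -0.002], [0.0, -0.002, -1.0]]
contact_force: [-0.2, -0.6, -1.0]
width: 1.002
finger_force: 0.0
```

```bash
python3 - <<'E'
from h import *
s=robot.sense();p=s["position"];R=s["eef_rot"];print(p,R,s["joint_positions"])
im=robot.snapshot("wrist")[:,:,::-1].copy();cal=robot.calibration("wrist");print(cal)
cv2.imwrite("pics/w1.png",im)
H=cal["hand_eye"]
for n,z in(("nominal",.1675),):
    pt=np.array([.467,.0115,z]);q=R.T@(pt-p);c=H[:3,:3].T@(q-H[:3,3])
    print(cal["fx"]*c[0]/c[2]+cal["cx"],cal["fy"]*c[1]/c[2]+cal["cy"])
E
```

```text
[0.4667 0.0098 0.2642] [[-0.9954  0.0955 -0.0006]
 [ 0.0955  0.9954 -0.0017]
 [ 0.0005 -0.0017 -1.    ]] [ 0.8637  0.1017 -1.0077  1.6921  0.0889  1.3966  1.318 ]
{'fx': 345.2912379325228, 'fy': 345.2912379325228, 'cx': 258.01839266436025, 'cy': 190.46006497814957, 'hand_eye': array([[ 0.0012, -0.9472, -0.3208,  0.0822],
       [ 1.    ,  0.0007,  0.0017,  0.0003],
       [-0.0014, -0.3208,  0.9472, -0.1432],
       [ 0.    ,  0.    ,  0.    ,  1.    ]])}
259.5641227453143 191.8800696367362
```

View pics/w1.png

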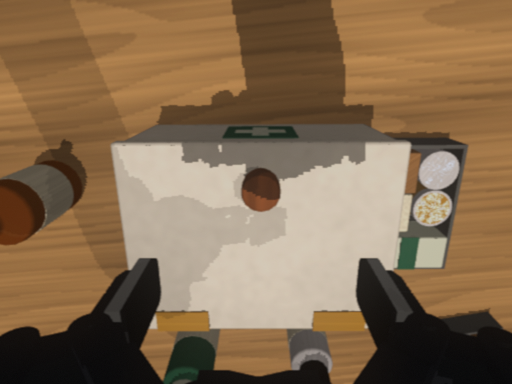

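The knob is at (261,190), within 2 px of the prediction, midway between the fingers. The tray is flush against the chest at the right. I'm descending and gripping.

Request:
move_arm(increments=[[[0.001,0.002,-0.1,0,0,0,1],[0.001,0.004,-0.2,0,0,0,1],[0.002,0.005,-0.3,0,0,0,1],[0.002,0.005,-0.37,0,0,0,1],[0.002,0.005,-0.41,0,0,0,1]]])

```text
t: 10.8
position: [0.4671, 0.0158, 0.1397]
eef_rot: [[-0.995, 0.097, -0.002], [0.097, 0.995, 0.001], [0.002, 0.001, -1.0]]
contact_force: [-0.7, -0.7, -0.2]
width: 0.999
finger_force: 0.0
```

Request:
move_arm(increments=[[[0,0,0,0,0,0,0.5],[0,0,0,0,0,0,0],[0,0,0,0,0,0,-0.5],[0,0,0,0,0,0,-1],[0,0,0,0,0,0,-1]]], grip_force=30)

```text
t: 11.3
position: [0.4685, 0.0114, 0.1428]
eef_rot: [[-0.995, 0.099, 0.001], [0.099, 0.995, -0.004], [-0.002, -0.004, -1.0]]
contact_force: [-3.6, -8.4, 10.8]
width: 0.343
finger_force: 30.3
```

Request:
move_arm(increments=[[[0,0,0,0,0,0,-1],[0,0,0,0,0,0,-1],[0,0,0,0,0,0,-1],[0,0,0,0,0,0,-1],[0,0,0,0,0,0,-1]]])

```text
t: 11.8
position: [0.4685, 0.0114, 0.1428]
eef_rot: [[-0.995, 0.1, 0.002], [0.1, 0.995, -0.004], [-0.002, -0.004, -1.0]]
contact_force: [-2.9, -9.2, 9.5]
width: 0.34
finger_force: 30.2
```

```bash
python3 - <<'E'
from h import *
s=robot.sense();p=s["position"];R=s["eef_rot"];print(p,R,s["joint_positions"],s["width"],s["contact_force"],s["torque"])
# arc: shift of tool per lid angle th; tool tilt ph; grasp point 22mm behind tcp
ax=np.r_[R2@[0,1],0]
from scipy.spatial.transform import Rotation as Ro
K0=np.array([-.152,0,.0365])
g0=19e-3*R[:,2]  # grasp->tcp
for th in range(0,61,5):
    for f in(1,.67):
        Rt=Ro.from_rotvec(ax*np.radians(th)).as_matrix()
        dk=Rt@np.r_[R2@K0[:2],K0[2]]-np.r_[R2@K0[:2],K0[2]]
        Rf=Ro.from_rotvec(ax*np.radians(th*f)).as_matrix()
        d=dk+Rf@g0-g0
        print(th,f,"shift/0.3",(d/.3).round(3),"turn/pi",(ax*np.radians(th*f)/np.pi).round(4))
E
```

```text
[0.4685 0.0114 0.1428] [[-0.995   0.0996  0.0015]
 [ 0.0996  0.995  -0.0042]
 [-0.0019 -0.0041 -1.    ]] [ 0.7916  0.2325 -0.9891  1.8757  0.2179  1.1449  1.1951] 0.3400828685756717 [-2.8595 -9.2152  9.4918] [-1.8757  0.7407  0.1156]
0 1 shift/0.3 [0. 0. 0.] turn/pi [0. 0. 0.]
0 0.67 shift/0.3 [0. 0. 0.] turn/pi [0. 0. 0.]
5 1 shift/0.3 [ 0.007 -0.001  0.044] turn/pi [0.0026 0.0277 0.    ]
5 0.67 shift/0.3 [ 0.009 -0.001  0.044] turn/pi [0.0017 0.0185 0.    ]
10 1 shift/0.3 [ 0.018 -0.002  0.087] turn/pi [0.0051 0.0553 0.    ]
10 0.67 shift/0.3 [ 0.021 -0.002  0.087] turn/pi [0.0034 0.0371 0.    ]
15 1 shift/0.3 [ 0.032 -0.003  0.129] turn/pi [0.0077 0.083  0.    ]
15 0.67 shift/0.3 [ 0.038 -0.003  0.128] turn/pi [0.0052 0.0556 0.    ]
20 1 shift/0.3 [ 0.05  -0.005  0.17 ] turn/pi [0.0103 0.1106 0.    ]
20 0.67 shift/0.3 [ 0.057 -0.005  0.168] turn/pi [0.0069 0.0741 0.    ]
25 1 shift/0.3 [ 0.072 -0.007  0.209] turn/pi [0.0128 0.1383 0.    ]
25 0.67 shift/0.3 [ 0.08  -0.007  0.205] turn/pi [0.0086 0.0927 0.    ]
30 1 shift/0.3 [ 0.097 -0.009  0.245] turn/pi [0.0154 0.166  0.    ]
30 
[... 214 characters left out ...]
 shift/0.3 [ 0.155 -0.014  0.312] turn/pi [0.0205 0.2213 0.    ]
40 0.67 shift/0.3 [ 0.167 -0.016  0.304] turn/pi [0.0138 0.1483 0.    ]
45 1 shift/0.3 [ 0.189 -0.018  0.341] turn/pi [0.0231 0.2489 0.    ]
45 0.67 shift/0.3 [ 0.202 -0.019  0.331] turn/pi [0.0155 0.1668 0.    ]
50 1 shift/0.3 [ 0.225 -0.021  0.367] turn/pi [0.0257 0.2766 0.    ]
50 0.67 shift/0.3 [ 0.238 -0.022  0.355] turn/pi [0.0172 0.1853 0.    ]
55 1 shift/0.3 [ 0.263 -0.024  0.39 ] turn/pi [0.0282 0.3042 0.    ]
55 0.67 shift/0.3 [ 0.277 -0.026  0.376] turn/pi [0.0189 0.2038 0.    ]
60 1 shift/0.3 [ 0.302 -0.028  0.41 ] turn/pi [0.0308 0.3319 0.    ]
60 0.67 shift/0.3 [ 0.316 -0.029  0.393] turn/pi [0.0206 0.2224 0.    ]
```

Request:
move_arm(increments=[[[0.003,0,0.018,0.0007,0.0074,0,-1],[0.007,-0.001,0.035,0.0014,0.0148,0,-1],[0.011,-0.001,0.053,0.002,0.0222,0,-1],[0.016,-0.001,0.07,0.0027,0.0296,0,-1],[0.021,-0.002,0.087,0.0034,0.0371,0,-1]]])

```text
t: 12.3
position: [0.4749, 0.0108, 0.1677]
eef_rot: [[-0.988, 0.1, -0.116], [0.1, 0.995, 0.008], [0.116, -0.004, -0.993]]
contact_force: [6.4, -7.1, -6.5]
width: 0.346
finger_force: 30.2
```

```bash
cat > st.py <<'E'
from h import *
s=robot.sense();p=s["position"];R=s["eef_rot"]
g=p-19e-3*R[:,2];q=cf(g)[0]
v=np.array([.09-q[0],g[2]-.12])
print(p,"q",s["joint_positions"],"w",s["width"],"F",s["contact_force"],"T",s["torque"],"ff",s["finger_force"])
print("lid deg",np.degrees(np.arctan2(v[1],v[0])-np.arctan2(.0365,.152)),"r",np.hypot(*v),"exp .1563; y'",q[1],"tilt",np.degrees(np.arccos(-R[2,2])))
E
python3 st.py
```

```text
[0.4749 0.0108 0.1677] q [ 0.7254  0.3338 -0.965   1.7297  0.2455  1.3386  1.171 ] w 0.345716792281388 F [ 6.4357 -7.1113 -6.4781] T [-1.322  -1.2264  0.1195] ff 30.2059668302536
lid deg 11.612346229318883 r 0.15693998405437956 exp .1563; y' -0.00016713420882943615 tilt 6.654311375636296
```

Request:
move_arm(increments=[[[0.006,0,0.017,0.0007,0.0074,0,-1],[0.013,-0.001,0.033,0.0014,0.0148,0,-1],[0.02,-0.002,0.049,0.002,0.0222,0,-1],[0.028,-0.002,0.065,0.0027,0.0296,0,-1],[0.036,-0.003,0.081,0.0035,0.037,0,-1]]])

```text
t: 12.8
position: [0.4856, 0.0098, 0.1916]
eef_rot: [[-0.968, 0.1, -0.231], [0.098, 0.995, 0.019], [0.231, -0.004, -0.973]]
contact_force: [3.3, -6.5, -8.3]
width: 0.338
finger_force: 30.1
```

Request:
move_arm(increments=[[[0.009,-0.001,0.015,0.0007,0.0074,0,-1],[0.018,-0.002,0.03,0.0014,0.0148,0,-1],[0.028,-0.003,0.045,0.002,0.0222,0,-1],[0.038,-0.004,0.059,0.0027,0.0296,0,-1],[0.049,-0.005,0.073,0.0034,0.0371,0,-1]]])

```text
t: 13.3
position: [0.5001, 0.0085, 0.2132]
eef_rot: [[-0.934, 0.1, -0.343], [0.095, 0.995, 0.03], [0.344, -0.005, -0.939]]
contact_force: [2.9, -5.4, -7.8]
width: 0.34
finger_force: 30.1
```

```bash
python3 st.py
```

```text
[0.5001 0.0085 0.2132] q [ 0.5608  0.5519 -0.8994  1.4051  0.2855  1.7089  1.1309] w 0.3402242259755413 F [ 2.8684 -5.4145 -7.7876] T [-1.2901 -1.0846  0.4219] ff 30.05832016468048
lid deg 31.12719720064873 r 0.1580562663172026 exp .1563; y' -0.0001709990684170765 tilt 20.1298916145875
```

The wrist joint nears its range, so I hold the tool tilt and let the knob pivot between the pads.

Request:
move_arm(increments=[[[0.013,-0.001,0.013,0,0,0,-1],[0.026,-0.002,0.026,0,0,0,-1],[0.04,-0.003,0.038,0,0,0,-1],[0.054,-0.005,0.049,0,0,0,-1],[0.068,-0.006,0.06,0,0,0,-1]]])

```text
t: 13.8
position: [0.52, 0.0066, 0.2313]
eef_rot: [[-0.934, 0.1, -0.343], [0.095, 0.995, 0.029], [0.344, -0.005, -0.939]]
contact_force: [-0.8, -6.8, -6.4]
width: 0.334
finger_force: 30.0
```

```bash
python3 st.py
```

```text
[0.52   0.0066 0.2313] q [ 0.5267  0.5818 -0.8889  1.3172  0.3015  1.766   1.1322] w 0.33409702031871563 F [-0.7826 -6.7882 -6.4036] T [-1.492  -0.4994  0.6214] ff 29.98763769865036
lid deg 40.89424307436397 r 0.15877361439562052 exp .1563; y' -0.0001829100300719695 tilt 20.13536333633123
```

Request:
move_arm(increments=[[[0.015,-0.001,0.01,0,0,0,-1],[0.03,-0.003,0.02,0,0,0,-1],[0.046,-0.004,0.03,0,0,0,-1],[0.062,-0.006,0.039,0,0,0,-1],[0.077,-0.007,0.047,0,0,0,-1]]])

```text
t: 14.3
position: [0.543, 0.0045, 0.2454]
eef_rot: [[-0.934, 0.099, -0.343], [0.095, 0.995, 0.029], [0.345, -0.005, -0.939]]
contact_force: [-1.9, -7.4, -3.3]
width: 0.338
finger_force: 30.0
```

```bash
python3 st.py
```

```text
[0.543  0.0045 0.2454] q [ 0.4854  0.6222 -0.8748  1.2203  0.3235  1.8215  1.1352] w 0.3383719179563001 F [-1.9082 -7.4008 -3.3491] T [-1.5292 -0.0035  0.5558] ff 29.97712880373001
lid deg 50.65871075422815 r 0.15916977269648167 exp .1563; y' -0.0001532988135057112 tilt 20.15953251031499
```

Request:
move_arm(increments=[[[0.016,-0.001,0.008,0,0,0,-1],[0.033,-0.003,0.015,0,0,0,-1],[0.05,-0.005,0.022,0,0,0,-1],[0.067,-0.006,0.028,0,0,0,-1],[0.082,-0.008,0.033,0,0,0,-1]]])

```text
t: 14.8
position: [0.5676, 0.0022, 0.2553]
eef_rot: [[-0.934, 0.099, -0.343], [0.095, 0.995, 0.029], [0.345, -0.005, -0.939]]
contact_force: [-3.0, -6.3, -4.4]
width: 0.339
finger_force: 30.1
```

Request:
move_arm(increments=[[[0,0,0,0,0,0,-1],[0,0,0,0,0,0,-1],[0,0,0,0,0,0,-1],[0,0,0,0,0,0,-1],[0,0,0,0,0,0,-1]]])

```text
t: 15.3
position: [0.5674, 0.0022, 0.2553]
eef_rot: [[-0.934, 0.099, -0.343], [0.095, 0.995, 0.03], [0.345, -0.005, -0.939]]
contact_force: [-1.8, -7.3, -4.2]
width: 0.335
finger_force: 30.2
```

```bash
python3 st.py; python3 - <<'E'
from h import *
im=robot.snapshot("scene")[:,:,::-1];v=im[110:270,180:430]
t=robot.snapshot("top")[:,:,::-1][110:290,120:400];cv2.imwrite("pics/t5.png",t)
w=cv2.resize(robot.snapshot("wrist")[:,:,::-1],(280,210))
o=np.zeros((600,800,3),np.uint8);o[:384,:600]=cv2.resize(v,(600,384),interpolation=cv2.INTER_CUBIC);o[390:570,:280]=t;o[390:600,300:580]=w
cv2.imwrite("pics/f.png",o)
E
```

```text
[0.5674 0.0022 0.2553] q [ 0.4406  0.6688 -0.8585  1.1191  0.3494  1.8726  1.1418] w 0.33541434941231324 F [-1.7737 -7.2624 -4.2431] T [-1.3685 -0.105   0.4866] ff 30.18141657114029
lid deg 60.17296235391861 r 0.15955997122543772 exp .1563; y' -0.00015531280156477257 tilt 20.157680717369868
```

View pics/f.png

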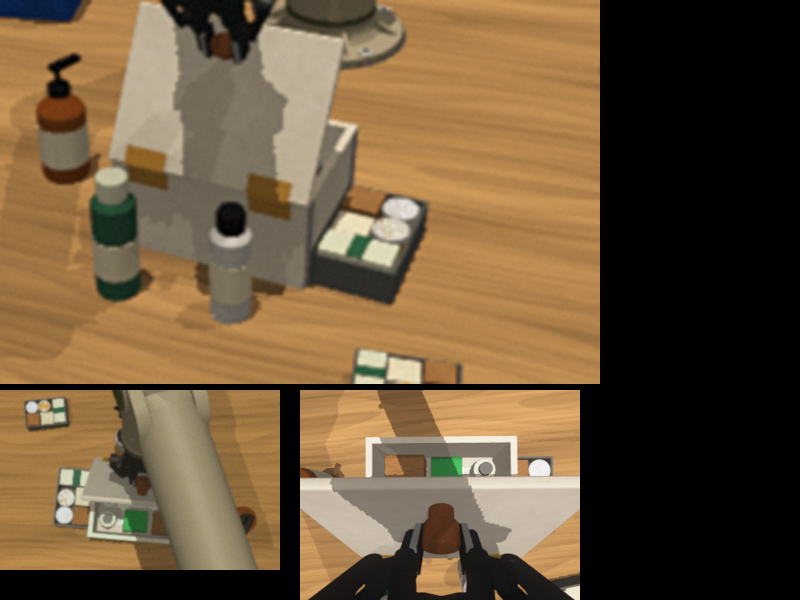

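The lid stands open with the knob still between the fingers. The tray is flush, and the soap and both cans are upright. I'll check the angle from the lid's front corners, at crop (342,38) and (143,3).

```bash
python3 - <<'E'
from h import *
c=robot.calibration("scene");V=c["view"]
for th in(56,58,60,62,64):
    t=np.radians(th);o=[]
    for y in(.122,-.122):
        x=.09-.184*np.cos(t)+.012*np.sin(t);z=.12+.184*np.sin(t)+.012*np.cos(t)
        p=np.r_[C+R2@[x,y],z];q=V[:3,:3]@p+V[:3,3]
        o.append(((c["fx"]*q[0]/q[2]+c["cx"]-180)*2.4,(c["fy"]*q[1]/q[2]+c["cy"]-110)*2.4))
    print(th,np.array(o).ravel())
E
```

```text
56 [344.8766  37.4621 140.0815  -0.8748]
58 [343.4547  37.1338 137.8058  -1.3589]
60 [341.976   37.0128 135.4752  -1.6493]
62 [340.4416  37.1023 133.092   -1.7429]
64 [338.8527  37.4053 130.6587  -1.6367]
```

```bash
python3 -c "
from cell import robot
print(robot.job_done())"
```

```text
the job is handed in; nothing more can be done
None
```

The job is handed in: the tray rests flush and square against the chest's side, about 2 mm from midway. The lid is held steady at about 60°, and the soap and both cans still stand in place.

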